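# Return three swapped dental casts to their own case trays

### The job

The three upper casts have been put back in the wrong case trays. Return each to the near half of the tray that holds the matching lower cast - full arch with full arch, quadrant with quadrant, front teeth with front teeth - standing one of them on the bare rubber mat in between to free its place. The stone chips easily: keep them teeth up, set them down gently, and leave the lower casts where they stand.

Things in the scene. Friction and masses are not known exactly. Their poses are not given: they have to be found in the camera images.
- upper_full: Upper full-arch cast, loose, pale yellow dental stone: horseshoe of 14 teeth; base trimmed to a point in front. 62 mm wide (y) and 60 mm long (x); base 24 mm high, its flat parallel sides at y = +-31 mm (grip at x = 6 mm); 37 mm high with teeth. 125 to 245 g. Origin: centre of underside, z up, -x to the front teeth. Starts teeth up in the near half of a wrong tray.
- upper_quad: Upper quadrant cast, loose, pale yellow dental stone: long, nearly straight row of 7 teeth; base trimmed to a point in front. 30 mm wide (y) and 62 mm long (x); base 24 mm high, its flat parallel sides at y = +-15 mm (grip at x = 6 mm); 37 mm high with teeth. 70 to 135 g. Origin: centre of underside, z up, -x to the front teeth. Starts teeth up in the near half of a wrong tray.
- upper_front: Upper front-teeth cast, loose, pale yellow dental stone: short curved row of 6 teeth; base trimmed to a point in front. 38 mm wide (y) and 32 mm long (x); base 24 mm high, its flat parallel sides at y = +-19 mm (grip at x = 6 mm); 37 mm high with teeth. 49 to 95 g. Origin: centre of underside, z up, -x to the front teeth. Starts teeth up in the near half of a wrong tray.
- lower_full: Lower full-arch cast, loose, pale yellow dental stone: horseshoe of 14 teeth; same size as its upper, 37 mm high, but its base is trimmed round in front. Origin: centre of underside, z up, -x to the front teeth. Stands in the far half of its own tray, shows whose tray it is, and stays there.
- lower_quad: Lower quadrant cast, loose, pale yellow dental stone: long, nearly straight row of 7 teeth; same size as its upper, 37 mm high, but its base is trimmed round in front. Origin: centre of underside, z up, -x to the front teeth. Stands in the far half of its own tray, shows whose tray it is, and stays there.
- lower_front: Lower front-teeth cast, loose, pale yellow dental stone: short curved row of 6 teeth; same size as its upper, 37 mm high, but its base is trimmed round in front. Origin: centre of underside, z up, -x to the front teeth. Stands in the far half of its own tray, shows whose tray it is, and stays there.
- tray_full: Case tray with the lower full-arch cast in its far half; fixed, blue plastic, all three alike: 196 (x) by 142 (y) by 28 mm high, walls and floor 3 mm, a cross wall at x = 0 as high as the rim. Origin: centre of underside, +x away from the robot, yaw within 7 degrees. Near half, for the upper cast: 93 (x) by 136 (y) mm inside, centre x = -48 mm, y = 0, floor z = 3 mm.
- tray_quad: Case tray with the lower quadrant cast in its far half; fixed, blue plastic, all three alike: 196 (x) by 142 (y) by 28 mm high, walls and floor 3 mm, a cross wall at x = 0 as high as the rim. Origin: centre of underside, +x away from the robot, yaw within 7 degrees. Near half, for the upper cast: 93 (x) by 136 (y) mm inside, centre x = -48 mm, y = 0, floor z = 3 mm.
- tray_front: Case tray with the lower front-teeth cast in its far half; fixed, blue plastic, all three alike: 196 (x) by 142 (y) by 28 mm high, walls and floor 3 mm, a cross wall at x = 0 as high as the rim. Origin: centre of underside, +x away from the robot, yaw within 7 degrees. Near half, for the upper cast: 93 (x) by 136 (y) mm inside, centre x = -48 mm, y = 0, floor z = 3 mm.
- mat: Bare dark rubber mat, fixed, 170 mm (x) by 140 mm (y), 3 mm thick, in line with the trays: the free spot. Origin at the centre of its underside, top at z = 3 mm.
Mind the look-alikes: they are no part of the job. What is shaped like the upper_quad but orange is not meant. What is shaped like the upper_front but blue is not meant.

How it is judged:
On the way:
1. one upper cast is stood, teeth up and let go, on the rubber mat (((x of upper_full in the frame of mat between -0.085 and 0.085 m and y of upper_full in the frame of mat between -0.07 and 0.07 m and z of upper_full in the frame of mat below 0.008 m and angle between upper_full's own z axis and vertical below 0.1 rad and contact force between upper_full and the fingers below 0.05 N) or (x of upper_quad in the frame of mat between -0.085 and 0.085 m and y of upper_quad in the frame of mat between -0.07 and 0.07 m and z of upper_quad in the frame of mat below 0.008 m and angle between upper_quad's own z axis and vertical below 0.1 rad and contact force between upper_quad and the fingers below 0.05 N) or (x of upper_front in the frame of mat between -0.085 and 0.085 m and y of upper_front in the frame of mat between -0.07 and 0.07 m and z of upper_front in the frame of mat below 0.008 m and angle between upper_front's own z axis and vertical below 0.1 rad and contact force between upper_front and the fingers below 0.05 N))), for 0.2 s.
At the end, for the whole second after the job is handed in: Each upper cast lies flat on the floor of the near half of the tray that holds its matching lower cast (anywhere in it), teeth up within 0.1 rad, at rest; each lower cast still stands flat in the far half of its own tray (x of upper_full in the frame of tray_full between -0.095 and -0.002 m and y of upper_full in the frame of tray_full between -0.068 and 0.068 m and z of each of upper_full, lower_full in the frame of tray_full below 0.008 m and angle between each of upper_full, lower_full, upper_quad, lower_quad, upper_front, lower_front's own z axis and vertical below 0.1 rad and linear speed of each of upper_full, lower_full, upper_quad, lower_quad, upper_front, lower_front below 0.02 m/s and x of lower_full in the frame of tray_full between 0.002 and 0.095 m and y of lower_full in the frame of tray_full between -0.068 and 0.068 m and x of upper_quad in the frame of tray_quad between -0.095 and -0.002 m and y of upper_quad in the frame of tray_quad between -0.068 and 0.068 m and z of each of upper_quad, lower_quad in the frame of tray_quad below 0.008 m and x of lower_quad in the frame of tray_quad between 0.002 and 0.095 m and y of lower_quad in the frame of tray_quad between -0.068 and 0.068 m and x of upper_front in the frame of tray_front between -0.095 and -0.002 m and y of upper_front in the frame of tray_front between -0.068 and 0.068 m and z of each of upper_front, lower_front in the frame of tray_front below 0.008 m and x of lower_front in the frame of tray_front between 0.002 and 0.095 m and y of lower_front in the frame of tray_front between -0.068 and 0.068 m); the robot touches nothing.
It fails at once if an upper cast is dropped: it falls, out of the fingers, faster than 0.5 m/s (from more than about 12 mm) ((contact force between upper_full and the fingers below 0.05 N and linear speed of upper_full above 0.5 m/s) or (contact force between upper_quad and the fingers below 0.05 N and linear speed of upper_quad above 0.5 m/s) or (contact force between upper_front and the fingers below 0.05 N and linear speed of upper_front above 0.5 m/s)).
It fails at once if an upper cast is pressed or banged with more than 90 N against a tray, the mat or a lower cast (contact force between any of upper_full, upper_quad, upper_front and tray_full above 90 N or contact force between any of upper_full, upper_quad, upper_front and tray_quad above 90 N or contact force between any of upper_full, upper_quad, upper_front and tray_front above 90 N or contact force between any of upper_full, upper_quad, upper_front and mat above 90 N or contact force between any of upper_full, upper_quad, upper_front and lower_full above 90 N or contact force between any of upper_full, upper_quad, upper_front and lower_quad above 90 N or contact force between any of upper_full, upper_quad, upper_front and lower_front above 90 N).
It fails at once if an upper cast is tipped by more than 0.6 rad (angle between any of upper_full, upper_quad, upper_front's own z axis and vertical above 0.6 rad).
It fails at once if a lower cast is moved by more than 15 mm or tipped (distance of any of lower_full, lower_quad, lower_front from where it was at the start of the episode above 0.015 m or angle between any of lower_full, lower_quad, lower_front's own z axis and vertical above 0.3 rad).
It also fails if it takes over 112 s, if anything falls off the work surface, if the arm or the gripper's body presses on something with over 40 N, if the wrist force passes 120 N, or if a joint passes its speed limit or range.

### The arm

A 6-joint arm with a two-finger parallel gripper is mounted at the origin on the work surface. World frame = base frame: x ahead of the robot, y to its left, z up, the work surface at z = 0. Lengths are in m, angles in rad, forces in N, time in s.
With the tool pointing down it reaches from about 0.35 to 0.975 m from the base axis. Payload 7.1 kg.
Tool frame: the origin (TCP) lies between the finger pads; the fingertips stand 8 mm ahead of it and the grasp point (between the pads) lies 11 mm behind it; z points along the fingers, y is the line along which they close (so a half turn about z gives the same grasp; the last joint's range is limited). The gripper opens to 88 mm and grips with 3 to 60 N. Pads are 20 mm wide; open, the fingers measure 115 mm over their backs; the gripper's body (75 mm by 178 mm) begins 61 mm behind the grasp point.
Start: joints at [-1.33, 0.423, 1.63, -0, 1.089, -0.019], TCP at [0.161, -0.604, 0.231] pointing down, gripper open.
Joint ranges: [-3, 3], [-0.9, 2.11], [0.09, 2.58], [-1.31, 4.45], [0.11, 2.69], [-2.54, 2.54]. Speed limits (rad/s): [2.39, 2.39, 3.01, 3.14, 3.14, 3.14].

### API

Orientations are given as a rotation vector (axis times angle).
In Python, from station import bot gives the robot as it stands. The module is installed in compiled form; this text tells all that it offers.
- The arm moves only by the shell command python3 -m pendant 'ROWS'. ROWS is JSON, one flat list of numbers, 5 for each row, row after row: the opening, from -1 (shut) to 1 (fully open), then the shift along the tool's x, y, z in m, then the turn about the tool's z in rad. In form: [grip, x, y, z, yaw, grip, x, y, z, yaw, ...]. A call has 1 to 12 rows; each row is the pose to reach, as a shift and turn from the pose commanded when the call began, along the tool's axes at that moment; what a row does not reach only later rows make up. A row lasts 1/12 s, in which the tool goes at most 41.7 mm and 7.16 degrees, less where a joint would pass 70% of its speed; a pose out of reach is approached as far as the arm can. A call with a gripper value outside its range is refused whole. The fingers move at their own pace and stop on an object; the grip force is fixed at half the most. Time passes only in rows, so rows that repeat a pose let the fingers close. It gives the time, the measured TCP pose, the force, the opening and the grip force at its end, in the units of the state.
- bot.get_obs(): the state, without advancing time (a new reading comes with each control period).
- bot.snapshot(name): name is "side" or "top"; returns the picture (400x640x3 uint8, blue, green, red); there is no depth.
- bot.camera_info(name): a dict with "camera_matrix" (3x3 intrinsics, pixels), "R" (3x3) and "t" (3): a world point X has camera coordinates R X + t. Camera axes: x right, y down, z forward; pixel columns grow to the right and rows downward; lengths in m; the calibration is good to about 2 mm. A picture is of the moment at which its call begins. camera_info takes no time and is no camera call.
- bot.finish_job(): hands the job in; it is judged then, once.
The state is a dict: "time": time; "q": joint angles; "joint_vel": joint speeds; "joint_torque": joint torques, N m; "eef_pos": TCP position; "eef_rot": TCP orientation; "contact_force": force on the tool from outside, world axes, zero at the start; "moment": the same for the moment, N m; "finger_gap": opening from 0.0 (shut) to 1.0 (fully open); "finger_force": force on a finger pad.
Only numpy, scipy, OpenCV 4.12 (cv2) and the standard library are available. Lean on these libraries where they do the work, as an engineer would, in place of code of your own. Each camera call takes 0.05 s, during which the arm holds its last target. There are 200 camera calls.

## Working session

There is one attempt and no reset: what is moved stays moved. The work goes in short steps, Python scripts to look and compute and a shell command to move; the robot and the scene stay as the last step left them, time stands still between calls to the robot, and variables do not carry over. Pictures are saved under pics/ and viewed, at most 14 in all, crops included, and the job is handed in when it is done.

```bash
mkdir -p pics; python3 - <<'E'
from station import bot
import cv2
o=bot.get_obs();print({k:o[k] for k in("time","eef_pos","eef_rot","finger_gap","contact_force")})
for n in("top","side"):
    c=bot.camera_info(n);print(n,c["camera_matrix"],c["R"],c["t"])
    cv2.imwrite(f"pics/{n}0.png",bot.snapshot(n))
E
```

```text
{'time': 0.0, 'eef_pos': array([ 0.16045402, -0.60347966,  0.22989594]), 'eef_rot': array([-3.11358434e+00, -4.06779696e-01,  2.53945682e-04]), 'finger_gap': 0.9979723143738869, 'contact_force': array([0.04611245, 0.31559406, 0.94000719])}
top [[494.49563774   0.         324.20155406]
 [  0.         494.49563774 201.72152066]
 [  0.           0.           1.        ]] [[-0.0152946  -0.99987446  0.0041396 ]
 [-0.99960282  0.01519217 -0.02373613]
 [ 0.02367027 -0.004501   -0.99970969]] [0.02855618 0.48734074 1.1250356 ]
side [[499.3954101    0.         323.4417169 ]
 [  0.         499.3954101  202.10703084]
 [  0.           0.           1.        ]] [[-0.98830506 -0.15095258  0.02159706]
 [-0.09138896  0.47295608 -0.87633361]
 [ 0.12207036 -0.86805867 -0.48122029]] [0.51447469 0.10168339 1.0867166 ]
```

View pics/top0.png

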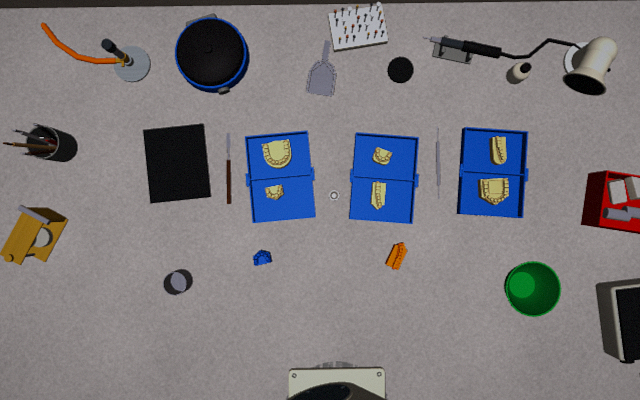

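View pics/side0.png

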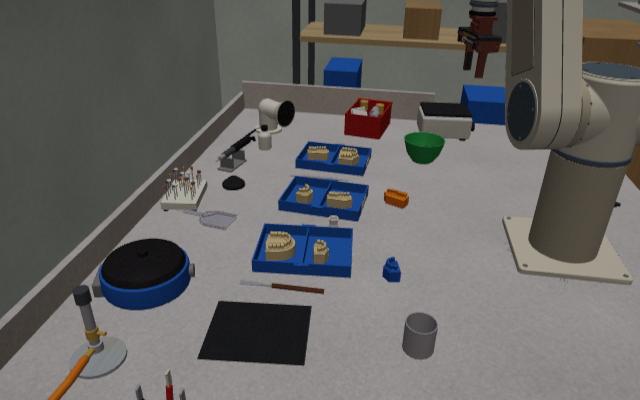

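The top view shows three blue trays. The left one, at about (280,177), has a lower full arch and an upper front cast at (274,191). The middle one, at (384,177), has a lower front and an upper quad at (377,195). The right one, at (494,172), has a lower quad and an upper full at (494,191). The mat is at (177,163). The orange look-alike at (397,256) and the blue one at (262,258) lie outside the trays, so the pale yellow casts in the trays are the ones meant. I'll confirm that in an enlarged crop.

```bash
python3 - <<'E'
import cv2,numpy as np
im=cv2.imread("pics/top0.png")
def crop(x,y):
    c=cv2.resize(im[y:y+37,x:x+50],None,fx=8,fy=8,interpolation=cv2.INTER_CUBIC)
    cv2.putText(c,f"{x},{y}",(5,290),0,.5,(255,255,255),1)
    for i in range(0,50,10): cv2.line(c,(i*8,0),(i*8,8),(255,255,255),1)
    for i in range(0,37,10): cv2.line(c,(0,i*8),(8,i*8),(255,255,255),1)
    return c
cs=[crop(250,174),crop(352,176),crop(470,172)]
m=cv2.resize(im[120:225,150:290],(400,296))
cv2.imwrite("pics/m1.png",np.vstack([np.hstack(cs[:2]),np.hstack([cs[2],m])]))
E
```

```text
(no output)
```

View pics/m1.png

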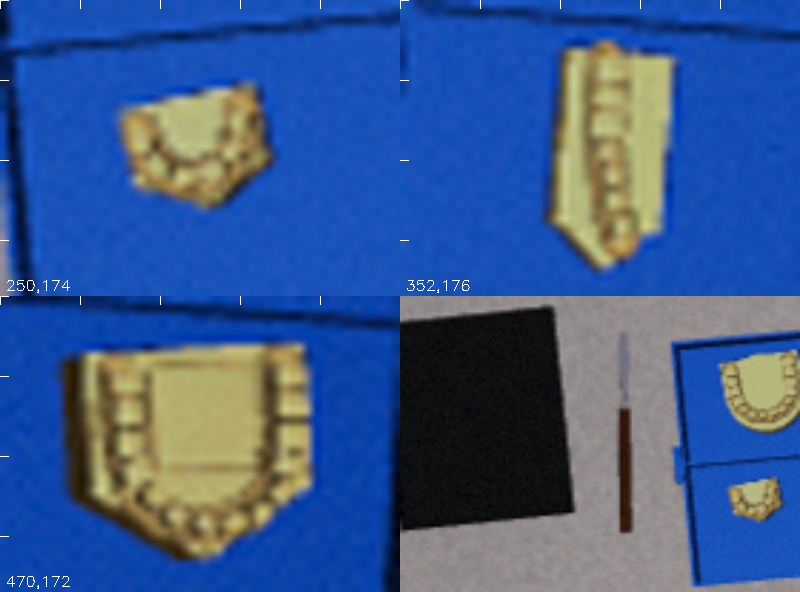

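The crops confirm three pale yellow casts with pointed fronts: front, quad and full. All three have their teeth pointing down the image (toward the robot), tilted a few degrees. Next I convert the corners to world positions.

```bash
cat > h.py <<'E'
from station import bot
import numpy as np, cv2
from scipy.spatial.transform import Rotation as Ro
def w(px,z,n="top"):
    c=bot.camera_info(n);R,t=np.array(c["R"]),np.array(c["t"]).ravel()
    C=-R.T@t; d=np.linalg.inv(c["camera_matrix"]) @ np.array([px[0],px[1],1.]); d=R.T@d
    return C+d*(z-C[2])/d[2]
def pix(X,n="top"):
    c=bot.camera_info(n); p=np.array(c["camera_matrix"])@(np.array(c["R"])@X+np.array(c["t"]).ravel()); return p[:2]/p[2]
def rel(target,yaw):
    """target TCP world, yaw = cast heading (world angle of cast +x axis, rad): tool shift and turn"""
    o=bot.get_obs(); R=Ro.from_rotvec(o["eef_rot"]).as_matrix()
    s=R.T@(np.array(target)-o["eef_pos"])
    cur=np.arctan2(R[1,0],R[0,0])   # heading of tool x; tool y = closing
    d=(yaw-cur+np.pi/2)%np.pi-np.pi/2
    print("t %.2f shift"%o["time"],s.round(4),"turn",round(-d,4),"q",o["q"].round(2), "pos",o["eef_pos"].round(4),"cur yaw",round(np.degrees(cur),2))
E
python3 - <<'E'
from h import *
cast={"front":[(265,187.5),(282.2,184.6),(283.7,193.7),(266.9,196.9),(276.2,199.9)],
"quad":[(372.6,182),(386.4,182.9),(384.5,205.4),(371.2,203.8),(377.3,209.8)],
"full":[(480.6,179),(507.9,178.1),(508.75,195.9),(481,197.5),(495.6,204.6)]}
for k,p in cast.items():
    P=np.array([w(q,.027)[:2] for q in p]); bl,br,rf,lf,tip=P
    b=(bl-br); yawb=np.arctan2(b[1],b[0])-np.pi/2; s=(bl+br-rf-lf); yaws=np.arctan2(s[1],s[0])
    back=(bl+br)/2
    print(k,"width",np.linalg.norm(b).round(4),np.linalg.norm(lf-rf).round(4),"len",np.linalg.norm(back-tip).round(4),"yaw",np.degrees([yawb,yaws]).round(1),"back",back.round(4),"tip",tip.round(4),"mid",(P[:4].mean(0)).round(4))
tr={"L":[(246,136),(309,131),(315,217),(252,222)],"M":[(356,134),(418,138),(412,222),(350,218)],"R":[(462,128),(527,131),(523,217),(459,213)]}
for k,p in tr.items():
    P=np.array([w(q,.028)[:2] for q in p]); s=P[0]+P[1]-P[2]-P[3]; y=np.arctan2(s[1],s[0]); c=P.mean(0)
    print(k,c.round(4),np.degrees(y).round(1),"size",np.linalg.norm(s)/2,np.linalg.norm(P[0]-P[1]),"near",(c-.048*np.array([np.cos(y),np.sin(y)])).round(4))
P=np.array([w(q,.003)[:2] for q in [(144,126),(204,124),(210,199),(151,203)]]);print("mat",P.mean(0),np.linalg.norm(P[0]-P[1]),np.linalg.norm(P[1]-P[2]))
rel((.5,.1,.2),0)
E
```

```text
front width 0.0391 0.0383 len 0.0317 yaw [8.7 9.7] back [0.5241 0.1342] tip [0.4929 0.1288] mid [0.5137 0.1325]
quad width 0.0311 0.0301 len 0.0617 yaw [-4.6 -5.3] back [ 0.5286 -0.1037] tip [ 0.4673 -0.0976] mid [ 0.5038 -0.1014]
full width 0.0615 0.0626 len 0.0587 yaw [1.  0.6] back [ 0.5335 -0.362 ] tip [ 0.4749 -0.3637] mid [ 0.5131 -0.3623]
L [0.5455 0.1184] 3.2 size 0.19372538874147482 0.14200851187584196 near [0.4976 0.1157]
M [ 0.5386 -0.1139] -5.1 size 0.18939979963154263 0.13982876426257174 near [ 0.4908 -0.1096]
R [ 0.5479 -0.3587] -3.7 size 0.19276545004575787 0.14673071880037508 near [ 0.5    -0.3556]
mat [0.58189247 0.35676179] 0.13774192080465716 0.1730820810080528
t 0.10 shift [ 0.5089 -0.5927  0.0308] turn 0.2598 q [-1.33  0.42  1.63 -0.    1.09 -0.02] pos [ 0.1605 -0.6035  0.23  ] cur yaw 14.89
```

Sizes match the given dimensions. Plan: full to mat, quad to R tray, front to M tray, then full to L tray. I start by going above the full cast.

```bash
python3 -m pendant '[1,0.2,-0.072,0.02,0.125, 1,0.4,-0.143,0.03,0.246, 1,0.4,-0.143,0.03,0.246, 1,0.4,-0.143,0.03,0.246, 1,0.4,-0.143,0.03,0.246, 1,0.4,-0.143,0.03,0.246, 1,0.4,-0.143,0.03,0.246, 1,0.4,-0.143,0.03,0.246, 1,0.4,-0.143,0.03,0.246, 1,0.4,-0.143,0.03,0.246, 1,0.4,-0.143,0.03,0.246, 1,0.4,-0.143,0.03,0.246]'
python3 -m pendant '[1,0,0,0,0, 1,0,0,0,0]'
python3 - <<'E'
from h import *
rel((.5095,-.3624,.1),np.radians(.8))
cv2.imwrite("pics/a.png",cv2.resize(bot.snapshot("top")[120:240,420:580],(800,600),interpolation=2))
E
```

```text
time: 1.1
eef_pos: [0.5126, -0.3608, 0.1999]
eef_rot: [-3.141, -0.028, 0.001]
contact_force: [-0.4, 0.5, 0.1]
finger_gap: 0.998
finger_force: 0.0
time: 1.27
eef_pos: [0.5093, -0.3636, 0.2004]
eef_rot: [-3.141, -0.021, 0.001]
contact_force: [0.6, 0.3, 0.5]
finger_gap: 1.0
finger_force: 0.0
t 1.27 shift [ 0.0003 -0.0012  0.1004] turn -0.0007 q [-0.64  0.46  1.65 -0.    1.03  0.92] pos [ 0.5093 -0.3636  0.2004] cur yaw 0.76
```

View pics/a.png

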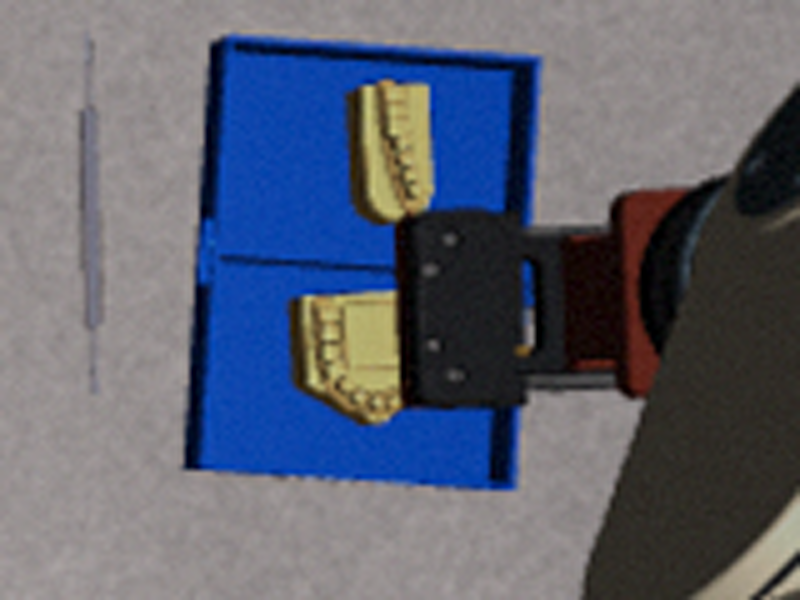

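The crop shows the left finger over the tray, with the right finger hidden under the arm. The closing line runs across the cast, as wanted. The far tray wall is close, so I narrow the opening to about 78 mm and go down.

```bash
python3 -m pendant '[0.77,0,-0.001,0.04,0, 0.77,0,-0.001,0.08,0, 0.77,0,-0.001,0.11,0, 0.77,0,-0.001,0.13,0, 0.77,0,-0.001,0.13,0, 0.77,0,-0.001,0.13,0]'
python3 - <<'E'
from h import *
rel((.5095,-.3624,.013),np.radians(.8))
cv2.imwrite("pics/b.png",cv2.resize(bot.snapshot("side")[120:200,270:390],(780,520),interpolation=2))
E
```

```text
time: 1.82
eef_pos: [0.5089, -0.3628, 0.0701]
eef_rot: [-3.14, -0.019, 0.003]
contact_force: [0.3, -0.2, 0.4]
finger_gap: 0.885
finger_force: 0.0
t 1.82 shift [ 0.0007 -0.0003  0.0571] turn -0.0021 q [-0.64  0.63  1.71 -0.    0.8   0.92] pos [ 0.5089 -0.3628  0.0701] cur yaw 0.68
```

View pics/b.png

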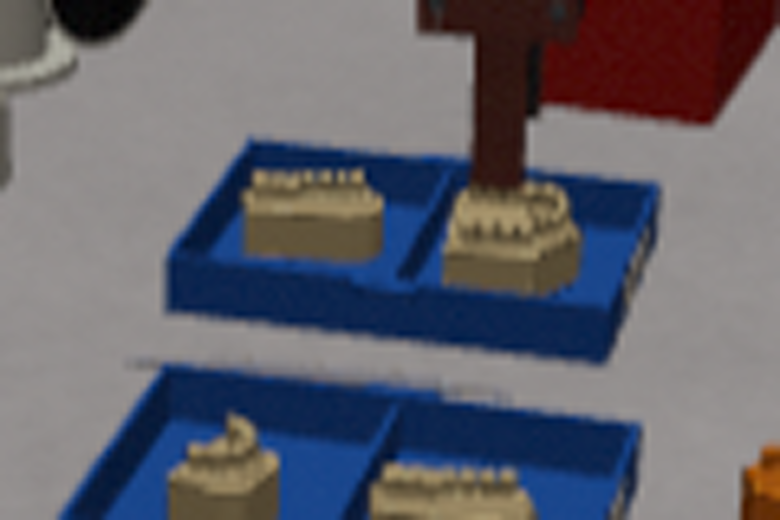

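The near finger stands at crop (500,185), just in front of the full cast, and the tray is clear all round. I go down and grip.

```bash
python3 -m pendant '[0.77,0.0005,0,0.02,0, 0.77,0.0005,0,0.04,0, 0.77,0.0005,0,0.05,0, 0.77,0.0005,0,0.056,0, 0.77,0.0005,0,0.056,0, 0.77,0.0005,0,0.056,0]' && python3 -m pendant '[0.6,0,0,0,0, 0.4,0,0,0,0, 0.3,0,0,0,0, 0.2,0,0,0,0, 0.2,0,0,0,0, 0,0,0,0,0, 0,0,0,0,0, 0,0,0,0,0]'
```

```text
time: 2.37
eef_pos: [0.5114, -0.3626, 0.0157]
eef_rot: [3.141, 0.021, 0.002]
contact_force: [0.4, 0.4, 0.3]
finger_gap: 0.885
finger_force: 0.0
time: 3.03
eef_pos: [0.5114, -0.3622, 0.0156]
eef_rot: [3.141, 0.022, 0.002]
contact_force: [-0.9, 1.9, 7.1]
finger_gap: 0.705
finger_force: 29.9
```

Gripped: gap 62 mm, 30 N. Now I lift and carry it to the mat.

```bash
python3 -m pendant '[0,0,0,-0.004,0, 0,0,0,-0.012,0, 0,0,0,-0.03,0, 0,0,0,-0.055,0, 0,0,0,-0.08,0, 0,0,0,-0.1,0, 0,0,0,-0.12,0, 0,0,0,-0.125,0, 0,0,0,-0.125,0]' && python3 -m pendant '[0,0.002,-0.01,0,0, 0,0.004,-0.03,0,0, 0,0.006,-0.055,0,0, 0,0.009,-0.085,0,0, 0,0.012,-0.115,0,0, 0,0.015,-0.145,0,0, 0,0.018,-0.175,0,0, 0,0.021,-0.205,0,0, 0,0.025,-0.235,0,0, 0,0.028,-0.265,0,0, 0,0.031,-0.295,0,0, 0,0.035,-0.325,0,0]'  && python3 -m pendant '[0,0.003,-0.03,0,0, 0,0.006,-0.06,0,0, 0,0.01,-0.09,0,0, 0,0.013,-0.12,0,0, 0,0.016,-0.15,0,0, 0,0.02,-0.18,0,0, 0,0.023,-0.21,0,0, 0,0.027,-0.24,0,0, 0,0.03,-0.27,0,0, 0,0.034,-0.3,0,0, 0,0.038,-0.33,0,0, 0,0.04,-0.355,0,0]' && python3 -m pendant '[0,0,-0.018,0,0, 0,0.002,-0.03,0,0, 0,0.002,-0.038,0,0, 0,0.002,-0.04,0,0, 0,0.002,-0.04,0,0]'
python3 -c "
from h import *
rel((.588,.357,.0156),np.radians(.8))
cv2.imwrite('pics/c.png',cv2.resize(bot.snapshot('side')[180:380,160:420],(780,600)))"
```

```text
time: 3.78
eef_pos: [0.5117, -0.3627, 0.1416]
eef_rot: [3.139, 0.022, 0.004]
contact_force: [0.0, 0.0, -1.5]
finger_gap: 0.71
finger_force: 29.9
time: 4.78
eef_pos: [0.5397, -0.0344, 0.1379]
eef_rot: [-3.141, -0.022, 0.006]
contact_force: [-0.0, 0.1, -1.3]
finger_gap: 0.703
finger_force: 29.9
time: 5.78
eef_pos: [0.575, 0.321, 0.1375]
eef_rot: [3.14, 0.023, -0.004]
contact_force: [-0.0, -0.1, -1.9]
finger_gap: 0.709
finger_force: 29.9
time: 6.2
eef_pos: [0.5776, 0.3585, 0.1392]
eef_rot: [3.141, 0.022, -0.001]
contact_force: [0.7, 0.4, -1.5]
finger_gap: 0.703
finger_force: 29.9
t 6.20 shift [0.0105 0.0016 0.1236] turn -0.0001 q [ 0.54  0.61  1.56 -0.    0.98  2.1 ] pos [0.5776 0.3585 0.1392] cur yaw 0.79
```

View pics/c.png

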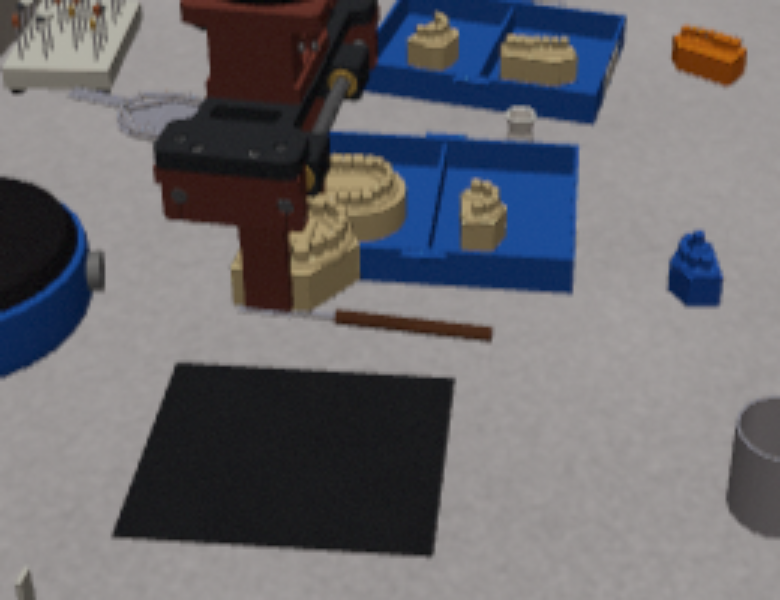

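The cast hangs level, held by its base. The mat is at crop (290,460), which is under it once the height is allowed for. I lower gently.

```bash
python3 -m pendant '[0,0.004,0.001,0.012,0, 0,0.006,0.001,0.03,0, 0,0.006,0.001,0.05,0, 0,0.006,0.001,0.07,0, 0,0.006,0.001,0.085,0, 0,0.006,0.001,0.098,0, 0,0.006,0.001,0.108,0, 0,0.006,0.001,0.114,0, 0,0.006,0.001,0.117,0, 0,0.006,0.001,0.119,0, 0,0.006,0.001,0.12,0, 0,0.006,0.001,0.12,0]' && python3 -m pendant '[0,0,0,0.0007,0, 0,0,0,0.0014,0, 0,0,0,0.002,0, 0,0,0,0.002,0]'
```

```text
time: 7.25
eef_pos: [0.5843, 0.3583, 0.0202]
eef_rot: [-3.141, -0.022, -0.001]
contact_force: [-0.1, 0.4, -1.8]
finger_gap: 0.704
finger_force: 29.9
time: 7.58
eef_pos: [0.584, 0.3581, 0.0178]
eef_rot: [-3.141, -0.022, -0.0]
contact_force: [0.2, 0.3, -1.2]
finger_gap: 0.708
finger_force: 29.9
```

```bash
python3 -m pendant '[0,0,0,0.0005,0, 0,0,0,0.001,0, 0,0,0,0.0015,0, 0,0,0,0.0015,0, 0,0,0,0.0015,0]' && python3 -m pendant '[0,0,0,0.0004,0, 0,0,0,0.0008,0, 0,0,0,0.0008,0]'
```

```text
time: 8.0
eef_pos: [0.5839, 0.358, 0.0161]
eef_rot: [3.141, 0.022, -0.0]
contact_force: [0.8, -0.3, -1.3]
finger_gap: 0.706
finger_force: 29.9
time: 8.25
eef_pos: [0.584, 0.3581, 0.0156]
eef_rot: [-3.141, -0.022, -0.0]
contact_force: [-1.3, -0.7, 1.0]
finger_gap: 0.704
finger_force: 29.9
```

Contact made, so I release, rise and head for the quad.

```bash
python3 -m pendant '[0.5,0,0,0,0, 0.7,0,0,0,0, 0.8,0,0,0,0, 0.8,0,0,0,0]' && python3 -m pendant '[0.8,0,0,-0.02,0, 0.8,0,0,-0.05,0, 0.8,0,0,-0.08,0, 0.8,0,0,-0.11,0, 0.8,0,0,-0.12,0, 0.8,0,0,-0.12,0]' && python3 -m pendant '[0.8,-0.01,0.04,0,0, 0.8,-0.02,0.08,0,0, 0.8,-0.03,0.16,0,0.1, 0.3,-0.08,0.46,0,0.1, 0.3,-0.08,0.46,0,0.1, 0.3,-0.08,0.46,0,0.1, 0.3,-0.08,0.46,0,0.1, 0.3,-0.08,0.46,0,0.1, 0.3,-0.08,0.46,0,0.1, 0.3,-0.08,0.46,0,0.1, 0.3,-0.08,0.46,0,0.1, 0.3,-0.08,0.46,0,0.1]' && python3 -m pendant '[0.3,0,0,0,0, 0.3,0,0,0,0, 0.3,0,0,0,0]'
python3 -c "
from h import *
rel((.5037,-.1015,.0155),np.radians(-4.9))
a=bot.snapshot('side')[180:380,160:420]
cv2.imwrite('pics/d.png',cv2.resize(a,(780,600)))"
```

```text
time: 8.58
eef_pos: [0.5841, 0.3581, 0.0155]
eef_rot: [-3.141, -0.022, -0.0]
contact_force: [-0.1, -0.3, 0.1]
finger_gap: 0.896
finger_force: 0.0
time: 9.08
eef_pos: [0.5858, 0.3591, 0.1388]
eef_rot: [-3.138, -0.022, -0.008]
contact_force: [1.3, -0.2, -0.1]
finger_gap: 0.897
finger_force: 0.0
time: 10.08
eef_pos: [0.5083, -0.1073, 0.1338]
eef_rot: [3.138, -0.141, -0.004]
contact_force: [0.4, 0.5, -0.1]
finger_gap: 0.65
finger_force: 0.0
time: 10.33
eef_pos: [0.51, -0.1017, 0.1346]
eef_rot: [-3.138, 0.134, 0.002]
contact_force: [-0.5, 0.2, -0.7]
finger_gap: 0.65
finger_force: 0.0
t 10.33 shift [-0.0062  0.0004  0.1191] turn 0.0001 q [-0.22  0.41  1.93  0.    0.81  1.44] pos [ 0.51   -0.1017  0.1346] cur yaw -4.89
```

View pics/d.png

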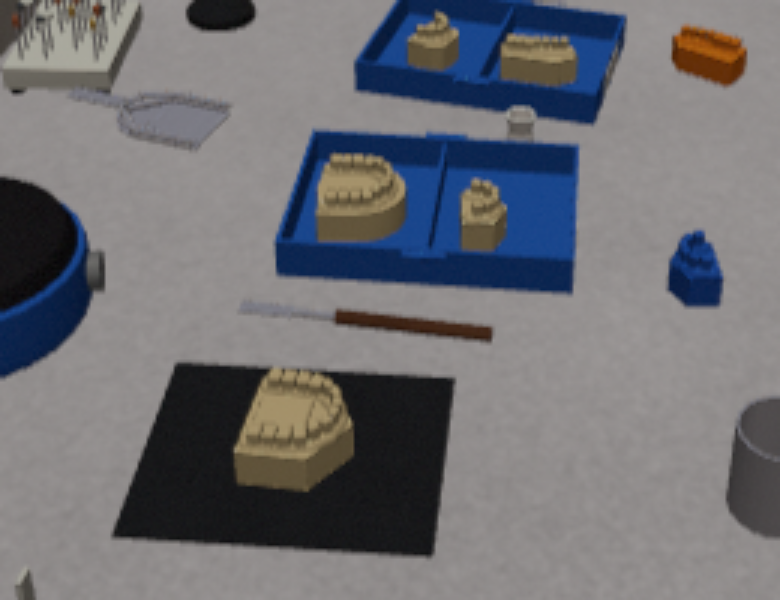

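The full cast stands upright on the mat at crop (295,430). I go down to the quad, grip and lift.

```bash
python3 -m pendant '[0.3,-0.006,0,0.03,0, 0.3,-0.006,0,0.055,0, 0.3,-0.006,0,0.08,0, 0.3,-0.006,0,0.1,0, 0.3,-0.006,0,0.112,0, 0.3,-0.006,0,0.118,0, 0.3,-0.006,0,0.118,0, 0.3,-0.006,0,0.118,0]' && python3 -m pendant '[0,0,0,0,0, -0.2,0,0,0,0, -0.35,0,0,0,0, -0.5,0,0,0,0, -0.6,0,0,0,0, -0.6,0,0,0,0, -0.6,0,0,0,0]'
python3 -c "
from h import *
rel((.5037,-.1015,.0155),np.radians(-4.9))"
```

```text
time: 11.05
eef_pos: [0.5048, -0.102, 0.0177]
eef_rot: [3.139, -0.134, 0.001]
contact_force: [0.8, -0.3, 0.0]
finger_gap: 0.65
finger_force: 0.0
time: 11.63
eef_pos: [0.5047, -0.1026, 0.018]
eef_rot: [3.139, -0.136, 0.001]
contact_force: [-1.0, 0.4, 6.4]
finger_gap: 0.339
finger_force: 30.0
t 11.63 shift [-0.0011 -0.001   0.0025] turn -0.0009 q [-0.22  0.61  1.97  0.    0.55  1.43] pos [ 0.5047 -0.1026  0.018 ] cur yaw -4.95
```

```bash
python3 -m pendant '[-0.6,0,0,-0.004,0, -0.6,0,0,-0.012,0, -0.6,0,0,-0.03,0, -0.6,0,0,-0.055,0, -0.6,0,0,-0.08,0, -0.6,0,0,-0.1,0, -0.6,0,0,-0.11,0, -0.6,0,0,-0.115,0, -0.6,0,0,-0.115,0]' && python3 -m pendant '[-0.6,0.001,0.01,0,0, -0.6,0.003,0.03,0,0, -0.6,0.005,0.055,0,0, -0.6,0.008,0.085,0,0, -0.6,0.011,0.115,0,0, -0.6,0.014,0.145,0,0, -0.6,0.016,0.175,0,0, -0.6,0.019,0.205,0,0, -0.6,0.021,0.228,0,0, -0.6,0.023,0.244,0,0, -0.6,0.023,0.252,0,0, -0.6,0.023,0.252,0,0]' && python3 -m pendant '[-0.6,0,0,0,0, -0.6,0,0,0,0]'
python3 -c "
from h import *
rel((.506,-.3556,.018),np.radians(-4.9))
a=bot.snapshot('side')[100:200,270:400]
cv2.imwrite('pics/e.png',cv2.resize(a,(780,600)))"
```

```text
time: 12.38
eef_pos: [0.5047, -0.1026, 0.1333]
eef_rot: [3.138, -0.135, 0.003]
contact_force: [-0.1, 0.6, 0.2]
finger_gap: 0.339
finger_force: 30.0
time: 13.38
eef_pos: [0.5048, -0.3567, 0.1312]
eef_rot: [-3.138, 0.138, 0.002]
contact_force: [0.0, 0.2, -0.2]
finger_gap: 0.339
finger_force: 30.0
time: 13.55
eef_pos: [0.5052, -0.3542, 0.1319]
eef_rot: [-3.138, 0.134, 0.002]
contact_force: [-0.2, 0.3, -1.0]
finger_gap: 0.34
finger_force: 30.0
t 13.55 shift [0.001  0.0014 0.1139] turn 0.0001 q [-0.63  0.53  1.71  0.    0.9   1.03] pos [ 0.5052 -0.3542  0.1319] cur yaw -4.89
```

View pics/e.png

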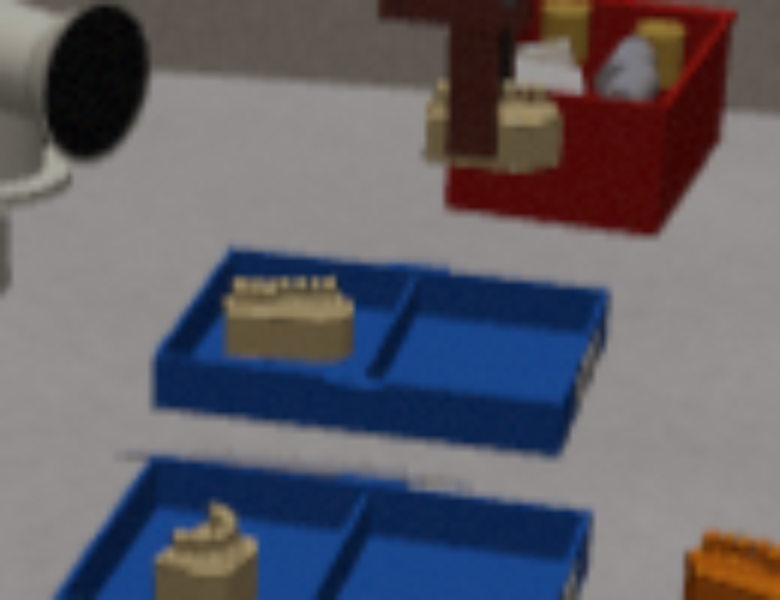

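The quad hangs level, and the near half of the right tray is empty. I lower it.

```bash
python3 -m pendant '[-0.6,0,0,0.012,0, -0.6,0,0,0.03,0, -0.6,0,0,0.05,0, -0.6,0,0,0.07,0, -0.6,0,0,0.085,0, -0.6,0,0,0.096,0, -0.6,0,0,0.103,0, -0.6,0,0,0.107,0, -0.6,0,0,0.109,0, -0.6,0,0,0.11,0, -0.6,0,0,0.11,0]' && python3 -m pendant '[-0.6,0,0,0.0007,0, -0.6,0,0,0.0014,0, -0.6,0,0,0.002,0, -0.6,0,0,0.002,0, -0.6,0,0,0.002,0]' && python3 -m pendant '[-0.6,0,0,0.0005,0, -0.6,0,0,0.001,0, -0.6,0,0,0.001,0, -0.6,0,0,0.001,0]'
```

```text
time: 14.52
eef_pos: [0.5059, -0.3558, 0.0229]
eef_rot: [3.138, -0.135, 0.001]
contact_force: [-0.2, 0.3, -1.4]
finger_gap: 0.335
finger_force: 30.0
time: 14.93
eef_pos: [0.5056, -0.3556, 0.0205]
eef_rot: [3.139, -0.135, 0.0]
contact_force: [0.0, -0.5, -0.3]
finger_gap: 0.335
finger_force: 30.0
time: 15.27
eef_pos: [0.5055, -0.3555, 0.0193]
eef_rot: [-3.139, 0.135, 0.0]
contact_force: [0.4, 0.8, 0.2]
finger_gap: 0.338
finger_force: 30.0
```

```bash
python3 -m pendant '[-0.6,0,0,0.0005,0, -0.6,0,0,0.001,0, -0.6,0,0,0.001,0, -0.6,0,0,0.001,0]' && python3 -m pendant '[-0.6,0,0,0.0004,0, -0.6,0,0,0.0008,0, -0.6,0,0,0.0008,0]'
```

```text
time: 15.6
eef_pos: [0.5055, -0.3555, 0.0183]
eef_rot: [-3.139, 0.135, 0.0]
contact_force: [-0.4, -0.1, -0.5]
finger_gap: 0.338
finger_force: 30.0
time: 15.85
eef_pos: [0.5056, -0.3556, 0.018]
eef_rot: [3.139, -0.135, 0.0]
contact_force: [-2.4, -0.1, 4.0]
finger_gap: 0.342
finger_force: 30.0
```

```bash
python3 -m pendant '[-0.2,0,0,0,0, 0.1,0,0,0,0, 0.25,0,0,0,0, 0.25,0,0,0,0]' && python3 -m pendant '[0.25,0,0,-0.02,0, 0.25,0,0,-0.05,0, 0.25,0,0,-0.08,0, 0.25,0,0,-0.11,0, 0.25,0,0,-0.12,0, 0.25,0,0,-0.12,0]' && python3 -m pendant '[0.36,-0.003,-0.04,0,-0.05, 0.36,-0.006,-0.08,0,-0.1, 0.36,-0.009,-0.12,0,-0.15, 0.36,-0.033,-0.487,0,-0.246, 0.36,-0.033,-0.487,0,-0.246, 0.36,-0.033,-0.487,0,-0.246, 0.36,-0.033,-0.487,0,-0.246, 0.36,-0.033,-0.487,0,-0.246, 0.36,-0.033,-0.487,0,-0.246, 0.36,-0.033,-0.487,0,-0.246, 0.36,-0.033,-0.487,0,-0.246, 0.36,-0.033,-0.487,0,-0.246]' && python3 -m pendant '[0.36,0,0,0,0, 0.36,0,0,0,0, 0.36,0,0,0,0]'
python3 -c "
from h import *
rel((.5142,.1326,.018),np.radians(9.2))
a=bot.snapshot('side')[100:300,240:400]; cv2.imwrite('pics/f.png',cv2.resize(a,(480,600)))"
```

```text
time: 16.18
eef_pos: [0.5055, -0.3555, 0.0174]
eef_rot: [-3.139, 0.135, 0.0]
contact_force: [0.2, 1.4, 0.8]
finger_gap: 0.584
finger_force: 0.0
time: 16.68
eef_pos: [0.5072, -0.3567, 0.1405]
eef_rot: [3.136, -0.135, 0.007]
contact_force: [-0.1, -0.3, -1.0]
finger_gap: 0.628
finger_force: 0.0
time: 17.68
eef_pos: [0.5132, 0.1349, 0.1357]
eef_rot: [3.131, 0.252, -0.004]
contact_force: [0.9, -0.3, -0.8]
finger_gap: 0.68
finger_force: 0.0
time: 17.93
eef_pos: [0.5135, 0.1321, 0.1361]
eef_rot: [3.131, 0.252, -0.004]
contact_force: [0.2, -0.6, 0.2]
finger_gap: 0.681
finger_force: 0.0
t 17.93 shift [ 0.001  -0.0004  0.1181] turn 0.0001 q [ 0.23  0.42  1.9  -0.    0.82  1.64] pos [0.5135 0.1321 0.1361] cur yaw 9.21
```

View pics/f.png

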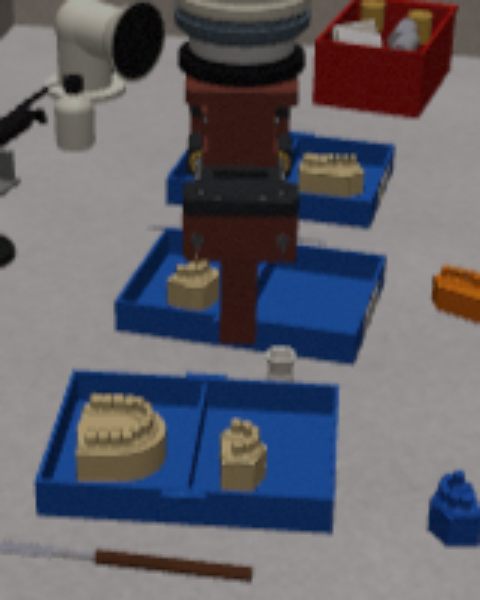

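The quad stands flat in the right tray at crop (330,172), and the gripper is above the front cast. I go down and grip.

```bash
python3 -m pendant '[0.36,0,0,0.03,0, 0.36,0,0,0.055,0, 0.36,0,0,0.08,0, 0.36,0,0,0.1,0, 0.36,0,0,0.112,0, 0.36,0,0,0.118,0, 0.36,0,0,0.118,0, 0.36,0,0,0.118,0]' && python3 -m pendant '[0.2,0,0,0,0, 0,0,0,0,0, -0.15,0,0,0,0, -0.3,0,0,0,0, -0.45,0,0,0,0, -0.45,0,0,0,0, -0.45,0,0,0,0]'
python3 -c "
from h import *
rel((.4963,-.1101,.018),np.radians(-5))"
```

```text
time: 18.65
eef_pos: [0.515, 0.132, 0.0199]
eef_rot: [-3.132, -0.249, -0.0]
contact_force: [0.3, 1.0, 0.7]
finger_gap: 0.681
finger_force: 0.0
time: 19.23
eef_pos: [0.5153, 0.1327, 0.0204]
eef_rot: [-3.131, -0.251, -0.002]
contact_force: [-1.0, 0.0, 6.8]
finger_gap: 0.433
finger_force: 30.0
t 19.23 shift [-0.0575  0.2367  0.0023] turn 0.2474 q [ 0.23  0.62  1.93 -0.    0.58  1.64] pos [0.5153 0.1327 0.0204] cur yaw 9.17
```

Gripped at 38 mm. I carry it to the middle tray.

```bash
python3 -m pendant '[-0.45,0,0,-0.004,0, -0.45,0,0,-0.012,0, -0.45,0,0,-0.03,0, -0.45,0,0,-0.055,0, -0.45,0,0,-0.08,0, -0.45,0,0,-0.1,0, -0.45,0,0,-0.11,0, -0.45,0,0,-0.115,0, -0.45,0,0,-0.115,0]' && python3 -m pendant '[-0.45,-0.003,0.01,0,0.02, -0.45,-0.007,0.03,0,0.05, -0.45,-0.013,0.055,0,0.08, -0.45,-0.02,0.08,0,0.11, -0.45,-0.027,0.11,0,0.14, -0.45,-0.034,0.14,0,0.17, -0.45,-0.041,0.17,0,0.2, -0.45,-0.048,0.198,0,0.22, -0.45,-0.053,0.218,0,0.24, -0.45,-0.0565,0.232,0,0.247, -0.45,-0.0575,0.237,0,0.247, -0.45,-0.0575,0.237,0,0.247]' && python3 -m pendant '[-0.45,0,0,0,0, -0.45,0,0,0,0]'
python3 -c "
from h import *
rel((.4963,-.1101,.0204),np.radians(-5))
a=bot.snapshot('side')[100:300,240:400]; cv2.imwrite('pics/g.png',cv2.resize(a,(480,600)))"
```

```text
time: 19.98
eef_pos: [0.515, 0.1326, 0.1355]
eef_rot: [-3.131, -0.251, -0.003]
contact_force: [0.8, -0.5, -1.3]
finger_gap: 0.427
finger_force: 30.0
time: 20.98
eef_pos: [0.4945, -0.1118, 0.1334]
eef_rot: [-3.138, 0.141, 0.004]
contact_force: [-0.4, 0.5, -0.4]
finger_gap: 0.431
finger_force: 30.0
time: 21.15
eef_pos: [0.4952, -0.1099, 0.134]
eef_rot: [-3.138, 0.136, 0.002]
contact_force: [-0.7, 0.6, 0.2]
finger_gap: 0.435
finger_force: 30.0
t 21.15 shift [1.300e-03 1.000e-04 1.136e-01] turn 0.0006 q [-0.24  0.4   1.95  0.    0.79  1.42] pos [ 0.4952 -0.1099  0.134 ] cur yaw -4.97
```

View pics/g.png

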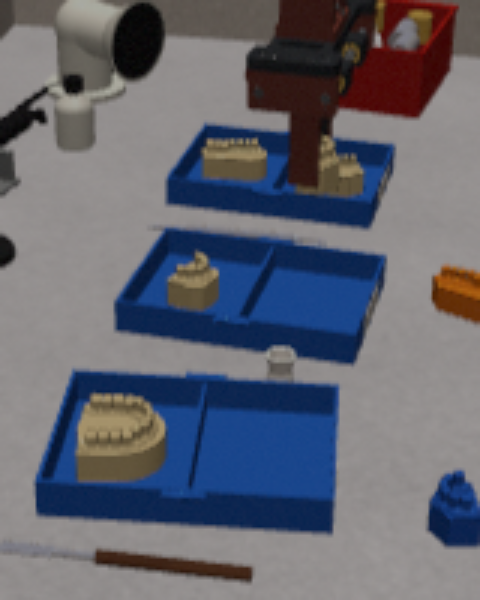

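The front cast is held level above the near half of the middle tray, and the left tray's near half is empty. I lower it.

```bash
python3 -m pendant '[-0.45,0,0,0.012,0, -0.45,0,0,0.03,0, -0.45,0,0,0.05,0, -0.45,0,0,0.07,0, -0.45,0,0,0.085,0, -0.45,0,0,0.096,0, -0.45,0,0,0.103,0, -0.45,0,0,0.107,0, -0.45,0,0,0.109,0, -0.45,0,0,0.11,0, -0.45,0,0,0.11,0]' && python3 -m pendant '[-0.45,0,0,0.0007,0, -0.45,0,0,0.0014,0, -0.45,0,0,0.002,0, -0.45,0,0,0.002,0, -0.45,0,0,0.002,0]' && python3 -m pendant '[-0.45,0,0,0.0005,0, -0.45,0,0,0.001,0, -0.45,0,0,0.001,0, -0.45,0,0,0.001,0]'&& python3 -m pendant '[-0.45,0,0,0.0005,0, -0.45,0,0,0.001,0, -0.45,0,0,0.001,0, -0.45,0,0,0.001,0]'
```

```text
time: 22.12
eef_pos: [0.4959, -0.1107, 0.025]
eef_rot: [3.138, -0.137, 0.001]
contact_force: [-0.1, 0.5, -1.0]
finger_gap: 0.434
finger_force: 30.0
time: 22.53
eef_pos: [0.4956, -0.1107, 0.0227]
eef_rot: [3.139, -0.137, 0.0]
contact_force: [0.5, -1.0, -1.1]
finger_gap: 0.432
finger_force: 30.0
time: 22.87
eef_pos: [0.4955, -0.1107, 0.0215]
eef_rot: [-3.139, 0.137, 0.0]
contact_force: [-0.5, -0.5, -1.2]
finger_gap: 0.431
finger_force: 30.0
time: 23.2
eef_pos: [0.4955, -0.1106, 0.0205]
eef_rot: [-3.139, 0.137, 0.0]
contact_force: [0.1, -0.2, -0.3]
finger_gap: 0.43
finger_force: 30.0
```

```bash
python3 -m pendant '[-0.45,0,0,0.0004,0, -0.45,0,0,0.0008,0, -0.45,0,0,0.0008,0]'; python3 -m pendant '[-0.45,0,0,0.0004,0, -0.45,0,0,0.0004,0, -0.45,0,0,0.0004,0]'
```

```text
time: 23.45
eef_pos: [0.4957, -0.1107, 0.0204]
eef_rot: [3.139, -0.137, 0.0]
contact_force: [-1.1, 0.4, 7.8]
finger_gap: 0.431
finger_force: 30.0
time: 23.7
eef_pos: [0.4957, -0.1107, 0.0203]
eef_rot: [3.139, -0.137, 0.001]
contact_force: [-2.8, 0.5, 12.2]
finger_gap: 0.432
finger_force: 30.0
```

Contact made, so I release and go back to the full cast on the mat.

```bash
python3 -m pendant '[-0.1,0,0,0,0, 0.2,0,0,0,0, 0.4,0,0,0,0, 0.4,0,0,0,0]' && python3 -m pendant '[0.4,0,0,-0.02,0, 0.4,0,0,-0.05,0, 0.4,0,0,-0.08,0, 0.4,0,0,-0.11,0, 0.4,0,0,-0.12,0, 0.4,0,0,-0.12,0]' && python3 -m pendant '[0.8,0.004,-0.04,0,-0.05, 0.8,0.008,-0.08,0,-0.1, 0.8,0.012,-0.12,0,-0.101, 0.8,0.047,-0.475,0,-0.101, 0.8,0.047,-0.475,0,-0.101, 0.8,0.047,-0.475,0,-0.101, 0.8,0.047,-0.475,0,-0.101, 0.8,0.047,-0.475,0,-0.101, 0.8,0.047,-0.475,0,-0.101, 0.8,0.047,-0.475,0,-0.101, 0.8,0.047,-0.475,0,-0.101, 0.8,0.047,-0.475,0,-0.101]' && python3 -m pendant '[0.8,0,0,0,0, 0.8,0,0,0,0, 0.8,0,0,0,0]'
python3 -c "
from h import *
rel((.584,.3581,.0156),np.radians(.8))
a=bot.snapshot('side')[100:380,160:400]; cv2.imwrite('pics/h.png',cv2.resize(a,(514,600)))"
```

```text
time: 24.03
eef_pos: [0.4956, -0.1107, 0.0193]
eef_rot: [3.139, -0.137, -0.0]
contact_force: [0.2, 0.1, -0.1]
finger_gap: 0.642
finger_force: 0.0
time: 24.53
eef_pos: [0.4973, -0.1111, 0.1418]
eef_rot: [3.138, -0.137, 0.008]
contact_force: [-0.1, -0.3, -0.3]
finger_gap: 0.7
finger_force: 0.0
time: 25.53
eef_pos: [0.5832, 0.3623, 0.1368]
eef_rot: [3.141, 0.025, -0.002]
contact_force: [-0.8, 0.1, -0.2]
finger_gap: 0.899
finger_force: 0.0
time: 25.78
eef_pos: [0.5826, 0.3573, 0.1372]
eef_rot: [3.14, 0.022, -0.005]
contact_force: [-0.7, 0.1, -0.4]
finger_gap: 0.9
finger_force: 0.0
t 25.78 shift [ 0.0018 -0.001   0.1216] turn -0.0 q [ 0.53  0.61  1.55 -0.    0.99  2.09] pos [0.5826 0.3573 0.1372] cur yaw 0.8
```

View pics/h.png

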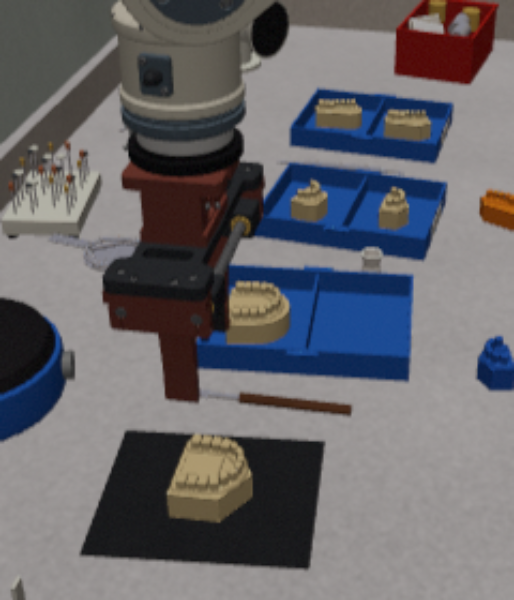

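The front cast stands in the middle tray at (393,208), and the full cast is still on the mat at (210,475). I go down and grip it.

```bash
python3 -m pendant '[0.8,0.001,-0.001,0.03,0, 0.8,0.001,-0.001,0.055,0, 0.8,0.001,-0.001,0.08,0, 0.8,0.001,-0.001,0.1,0, 0.8,0.001,-0.001,0.115,0, 0.8,0.001,-0.001,0.121,0, 0.8,0.001,-0.001,0.121,0, 0.8,0.001,-0.001,0.121,0]' && python3 -m pendant '[0.6,0,0,0,0, 0.4,0,0,0,0, 0.3,0,0,0,0, 0.2,0,0,0,0, 0.2,0,0,0,0, 0,0,0,0,0, 0,0,0,0,0, 0,0,0,0,0]'
python3 -c "
from h import *
rel((.5036,.1160,.0156),np.radians(3.5))"
```

```text
time: 26.5
eef_pos: [0.5852, 0.3591, 0.0189]
eef_rot: [-3.141, -0.021, -0.001]
contact_force: [-0.2, 0.4, -0.3]
finger_gap: 0.902
finger_force: 0.0
time: 27.17
eef_pos: [0.5854, 0.3597, 0.0197]
eef_rot: [-3.141, -0.022, -0.002]
contact_force: [0.1, -1.0, 5.6]
finger_gap: 0.703
finger_force: 30.0
t 27.17 shift [-0.0852  0.2425  0.0038] turn -0.0471 q [ 0.53  0.77  1.57 -0.    0.8   2.09] pos [0.5854 0.3597 0.0197] cur yaw 0.8
```

```bash
python3 -m pendant '[0,0,0,-0.004,0, 0,0,0,-0.012,0, 0,0,0,-0.03,0, 0,0,0,-0.055,0, 0,0,0,-0.08,0, 0,0,0,-0.1,0, 0,0,0,-0.11,0, 0,0,0,-0.115,0, 0,0,0,-0.115,0]' && python3 -m pendant '[0,-0.003,0.01,0,0, 0,-0.01,0.03,0,-0.01, 0,-0.018,0.055,0,-0.02, 0,-0.028,0.083,0,-0.03, 0,-0.038,0.112,0,-0.04, 0,-0.048,0.142,0,-0.047, 0,-0.058,0.17,0,-0.047, 0,-0.068,0.198,0,-0.047, 0,-0.076,0.22,0,-0.047, 0,-0.083,0.237,0,-0.047, 0,-0.085,0.2425,0,-0.047, 0,-0.085,0.2425,0,-0.047]' && python3 -m pendant '[0,0,0,0,0, 0,0,0,0,0]'
python3 -c "
from h import *
rel((.5036,.1160,.0197),np.radians(3.5))
a=bot.snapshot('side')[140:300,230:400]; cv2.imwrite('pics/i.png',cv2.resize(a,(510,480)))"
```

```text
time: 27.92
eef_pos: [0.585, 0.3597, 0.1344]
eef_rot: [-3.141, -0.022, -0.002]
contact_force: [0.8, 0.6, -2.2]
finger_gap: 0.704
finger_force: 30.0
time: 28.92
eef_pos: [0.5016, 0.1143, 0.1324]
eef_rot: [3.14, 0.092, -0.004]
contact_force: [0.1, -0.0, -1.5]
finger_gap: 0.707
finger_force: 30.0
time: 29.08
eef_pos: [0.5035, 0.1165, 0.1331]
eef_rot: [-3.14, -0.096, -0.0]
contact_force: [-0.3, 0.7, -1.7]
finger_gap: 0.699
finger_force: 30.0
t 29.08 shift [0.     0.0005 0.1134] turn 0.0001 q [0.2  0.41 1.94 0.   0.8  1.71] pos [0.5035 0.1165 0.1331] cur yaw 3.5
```

View pics/i.png

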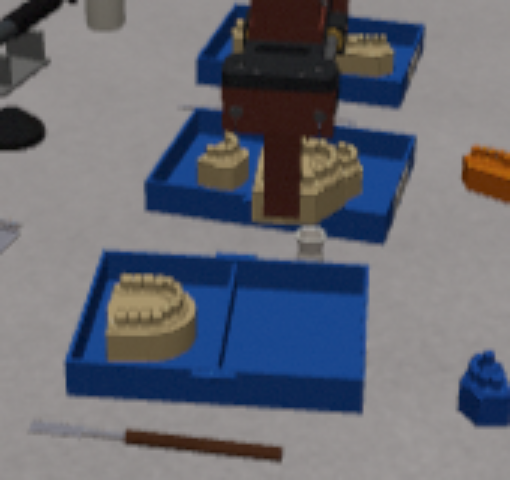

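The full cast is held level, and the left tray's near half is empty. I lower it.

```bash
python3 -m pendant '[0,0,0,0.012,0, 0,0,0,0.03,0, 0,0,0,0.05,0, 0,0,0,0.07,0, 0,0,0,0.085,0, 0,0,0,0.096,0, 0,0,0,0.103,0, 0,0,0,0.107,0, 0,0,0,0.109,0, 0,0,0,0.11,0, 0,0,0,0.11,0]' && python3 -m pendant '[0,0,0,0.0007,0, 0,0,0,0.0014,0, 0,0,0,0.002,0, 0,0,0,0.002,0, 0,0,0,0.002,0]' && python3 -m pendant '[0,0,0,0.0005,0, 0,0,0,0.001,0, 0,0,0,0.001,0, 0,0,0,0.001,0]'&& python3 -m pendant '[0,0,0,0.0005,0, 0,0,0,0.001,0, 0,0,0,0.001,0, 0,0,0,0.001,0]'
```

```text
time: 30.05
eef_pos: [0.5035, 0.116, 0.0238]
eef_rot: [-3.14, -0.096, -0.001]
contact_force: [0.7, -0.6, -1.8]
finger_gap: 0.702
finger_force: 30.0
time: 30.47
eef_pos: [0.5031, 0.1158, 0.0215]
eef_rot: [-3.14, -0.095, -0.0]
contact_force: [-0.2, 0.3, -0.9]
finger_gap: 0.702
finger_force: 30.0
time: 30.8
eef_pos: [0.5031, 0.1158, 0.0203]
eef_rot: [3.14, 0.095, -0.0]
contact_force: [0.7, 0.8, -2.2]
finger_gap: 0.702
finger_force: 30.0
time: 31.13
eef_pos: [0.5031, 0.1158, 0.0196]
eef_rot: [-3.14, -0.095, -0.0]
contact_force: [-0.6, 0.2, 4.0]
finger_gap: 0.706
finger_force: 30.0
```

```bash
python3 -m pendant '[0.5,0,0,0,0, 0.7,0,0,0,0, 0.8,0,0,0,0, 0.8,0,0,0,0]' && python3 -m pendant '[0.8,0,0,-0.02,0, 0.8,0,0,-0.05,0, 0.8,0,0,-0.08,0, 0.8,0,0,-0.11,0, 0.8,0,0,-0.14,0, 0.8,0,0,-0.17,0, 0.8,0,0,-0.19,0, 0.8,0,0,-0.19,0]' && python3 -m pendant '[0.8,0,-0.04,0,0, 0.8,0,-0.08,0,0, 0.8,0,-0.12,0,0, 0.8,0,-0.16,0,0, 0.8,0,-0.2,0,0, 0.8,0,-0.22,0,0, 0.8,0,-0.24,0,0, 0.8,0,-0.24,0,0, 0.8,0,-0.24,0,0]'
python3 -c "
from h import *
a=bot.snapshot('side')[120:300,220:420]; b=bot.snapshot('top')[110:240,220:560]
cv2.imwrite('pics/j.png',np.vstack([cv2.resize(a,(332,298)) if 0 else cv2.copyMakeBorder(cv2.resize(a,(333,300)),0,0,0,447,0),cv2.resize(b,(780,298))]))"
```

```text
time: 31.47
eef_pos: [0.5031, 0.1158, 0.0193]
eef_rot: [-3.14, -0.095, -0.0]
contact_force: [-0.2, 0.4, -0.5]
finger_gap: 0.888
finger_force: 0.0
time: 32.13
eef_pos: [0.5056, 0.1163, 0.2137]
eef_rot: [-3.139, -0.096, -0.012]
contact_force: [0.8, 0.2, -0.1]
finger_gap: 0.897
finger_force: 0.0
time: 32.88
eef_pos: [0.4877, 0.3556, 0.208]
eef_rot: [3.139, 0.099, -0.002]
contact_force: [-0.3, -0.4, -0.3]
finger_gap: 0.899
finger_force: 0.0
```

View pics/j.png

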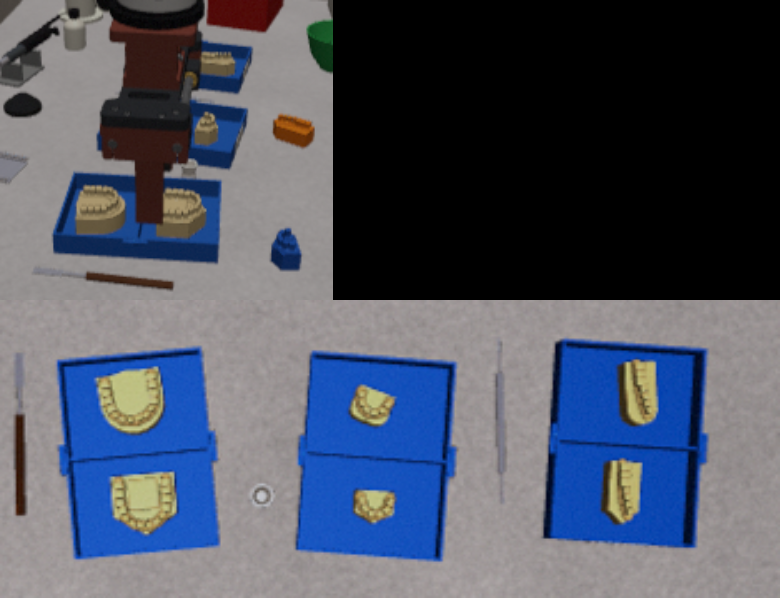

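All three upper casts stand flat in the near halves with their matching lowers: full at (143,503), front at (374,505) and quad at (622,490). The arm is clear, so I hand in.

```bash
python3 -m pendant '[0.8,0,0,0,0, 0.8,0,0,0,0, 0.8,0,0,0,0]' && python3 -c "
from station import bot
print(bot.finish_job())"
```

```text
time: 33.23
eef_pos: [0.4888, 0.3545, 0.2095]
eef_rot: [3.14, 0.094, 0.0]
contact_force: [-0.8, -0.1, -0.0]
finger_gap: 0.9
finger_force: 0.0
the job is handed in; nothing more can be done
None
```

All three upper casts stand teeth up in the near halves of their matching trays, with the full arch stood on the mat in between. The job was handed in at about 33 s; `finish_job()` returned no verdict.

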